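Clip the spindle pattern to the woodturner's copy board

ROBOT

A 6-joint arm with a two-finger parallel gripper is mounted at the origin on the work surface. World frame = base frame: x ahead of the robot, y to its left, z up, the work surface at z = 0. Lengths are in m, angles in rad, forces in N, time in s.
With the tool pointing down it reaches from about 0.35 to 0.775 m from the base axis. Payload 5.5 kg.
Tool frame: the origin (TCP) lies at the very end of the fingers, on their centre line; the grasp point (between the pads) lies 19 mm behind it; z points along the fingers, y is the line along which they close (so a half turn about z gives the same grasp; the last joint's range is limited). The gripper opens to 85 mm and grips with 20 to 120 N. Pads are 22 mm wide; open, the fingers measure 114 mm over their backs; the gripper's body (76 mm by 85 mm) begins 54 mm behind the grasp point. The pads swing forward as they close: fully open they stand 13 mm farther back than shut.
Start: joints at [-1.449, 0.313, 0.046, 1.304, 0, 1.431], TCP at [0.149, -0.555, 0.231] pointing down, gripper open.
Joint ranges: [-2.76, 2.76], [-0.86, 1.69], [-1.03, 1.26], [-2.2, 2.34], [-1.47, 1.5], [-3.14, 3.14]. Speed limits (rad/s): [2.57, 2.57, 3.14, 3.14, 3.14, 3.14].

INTERFACE

Orientations are given as a unit quaternion [w, x, y, z].
In Python, from workcell import env, cams, ticket, spotter gives the robot as it stands.
- The arm moves only by the tool jog_arm, never from a script. Its argument "increments" is a list that holds one entry, the list of rows, each a list of 7 numbers: the shift along the tool's x, y, z in units of 0.25 m (1.0 is 0.25 m), then the turn, a rotation vector about the tool's x, y, z in units of 180 degrees (1.0 is 180 degrees), then the closure in counts, from 0 (fully open) to 255 (shut). A call has 1 to 20 rows; each row shifts and turns the commanded pose from where the row before left it, along the tool's axes as they then stand; what a row does not reach is not made up. A row lasts 1/10 s, in which the tool goes at most 50 mm and 8.59 degrees, less where a joint would pass 70% of its speed; a pose out of reach is approached as far as the arm can. A call with a number of a shift or a turn outside -1 to 1 is refused whole. A call with a gripper value outside its range is refused whole. The fingers move at their own pace and stop on an object; "force" is the grip in N (left out, the last holds). Time passes only in rows, so rows that do not move let the fingers close. It gives the time, the measured TCP pose, the force, the opening and the grip force at its end, in the units of the state.
- env.get_state(): the state, without advancing time (a new reading comes with each control period).
- cams.read_camera(name): name is "scene" or "top"; returns a dict with "pixels" (420x560x3 uint8, red, green, blue), "fx", "fy", "cx", "cy" (pixels), "k1" (the pictures are not rectified: a ray, as slopes to the right and down, at radius r is drawn at 1 + k1 r^2 times it, then the intrinsics apply), "xyz" and "attitude" of the camera in the world. Camera axes: x right, y down, z forward; pixel columns grow to the right and rows downward; lengths in m; the calibration is good to about 2 mm. A picture is of the moment at which its call begins. There is no depth.
- ticket.hand_in(): hands the job in; it is judged then, once.
Trained networks look in the newest picture that a camera, given by its name, has taken for a name from the list of things; names that differ only in an ending like _2 or _b are one class to them, and where a whole thing is asked for, a point or a joint stands for the part that bears it (a point fixed in the world has none). Each returns a list of dicts, best first, with "conf" (0 to 1); they miss things now and then, are a little off and sometimes report something else, mostly with a low value. They report only what shows in the picture. A call takes as long as a camera call. They do not tell look-alikes from the thing itself.
- spotter.find_in(target, camera): "uv" ([column, row] in pixels, amid what is visible of it).
- spotter.cut_out(target, camera): "region" (420x560 bool, what is visible of it) and "uv" ([column, row] in pixels, amid what is visible of it).
- spotter.landmark_of(target, camera): "uv" ([column, row] in pixels: a listed point, or the origin of a listed thing).
The state is a dict: "clock": time; "joint_pos": joint angles; "qvel": joint speeds; "tau": joint torques, N m; "tcp_pos": TCP position; "orientation": TCP orientation; "wrist_force": force on the tool from outside, world axes, zero at the start; "ft_torque": the same for the moment, N m; "finger_gap": finger opening in m; "grip_force": force on a finger pad.
Only numpy, scipy, OpenCV 4.12 (cv2) and the standard library are available. Lean on these libraries where they do the work, as an engineer would, in place of code of your own. Each camera call takes 0.05 s, during which the arm holds its last target. There are 200 camera calls.

TASK

Clip the spindle pattern that lies on the copy board: hold the clip's lever down with one fingertip so that its mouth opens, and while it is held open push the pattern with the other finger, straight edge first, under the clip until that edge is fully home along the metal stop strip; then let the lever up so that the clip grips the pattern, and come away. Only press and push: the pattern stays flat on the board and is never picked up, and everything else on the bench is left alone.

Things in the scene. Friction and masses are not known exactly. Their poses are not given: they have to be found in the camera images.
- copy_board: Plywood board screwed to the bench, 180 (x) x 200 (y) x 18 mm, origin at the centre of its underside. The pattern is pushed in the board's +x direction, under the clip. An aluminium stop strip 7 mm high, 180 mm long, stands on the board along y; the face that the pattern must meet is at x = +30 mm, its back at +36 mm.
- stop_mid (a point): Foot of the stop strip's face in the middle, on the board's top (board x +30, y 0, z 18 mm); axes as the board.
- clip_hinge (a point): Middle of the clip's hinge pin, which runs along the board's y at board x +40, y 0, 3 mm above the board's top (21 mm above the bench). Lever (+x side) and mouth (-x side) are 60 mm wide, centred on it.
- clip (a joint): Angle of the sprung steel clip, rad: 0 shut and empty, about 0.15 when gripping the pattern, 0.44 fully down (stop). Pressing the lever makes it grow and lifts the nose; the spring shuts it (0.125 Nm at 0, 0.235 Nm at 0.44; about 11 N on the lever 20 mm behind the pin). Over 0.2 the pattern passes freely; at 0.40 the nose is 15 mm above the board.
- clip_lever (a point): On top of the clip's lever, mid-width, 20 mm behind the pin (board x +60). The lever is a flat plate running 4 to 43 mm behind the pin, rising backwards at 0.40 rad when shut. Its top here is 13 mm above the board when shut, 8 mm at joint 0.20, 4 mm (level) at 0.40. Keep the fingertip 5 mm or more behind the pin, clear of the clip's upright back web.
- clip_nose (a point): Middle of the lower edge of the clip's nose (the mouth), 28 mm in front of the pin (board x +12; front face at +11) and 18 mm in front of the stop strip's face. Shut, it is 4 mm above the board, so the pattern cannot enter. The clip's top plate is 14 mm above the board when shut and rises with the nose.
- pattern: Flat hardboard spindle pattern, 32 (x) x 150 (y) x 8 mm, 35 g, loose on the board in front of the clip, origin at the centre of its underside. Its straight 150 mm edge, at x = +16 mm, goes in under the clip; the opposite edge is cut to a turned outline of beads and coves, with a flat 40 mm wide in its middle at x = -16 mm, the place to push.
- pattern_left (a point): Corner at the +y end of the pattern's straight edge, at its underside.
- pattern_right (a point): Corner at the -y end of the pattern's straight edge, at its underside.
- spare_pattern: Another, larger hardboard pattern, about 46 x 190 x 6 mm, lying on the bench in front of the board; leave it. Origin: on its underside near the middle.
- spindle: Turned wooden spindle with square ends, 210 x 30 x 30 mm, long axis x, lying on the bench left of the board; leave it. Origin: centre of its underside.
- chuck_key: T-handled chuck key lying on the bench right of the board, 112 x 86 x 16 mm, shaft along x; leave it. Origin: on the bench below the shaft.
- wax_tin: Round wax tin, 71 mm across and 28 mm high, on the bench right of the board; leave it. Origin: centre of its underside.
There are look-alikes about, which are no part of the job. Leave any orange or pink look-alike of the pattern alone.

How it is judged:
On the way, in this order (a step that is already met when the one before it is completed fails the run):
1. the clip is held open before the pattern goes beneath it (value of joint clip above 0.19 rad and x of each of pattern_left, pattern_right in the frame of copy_board below 0.018 m), for 0.2 s.
2. the pattern's straight edge is home on the stop strip while the clip is still held open (value of joint clip above 0.19 rad and x of each of pattern_left, pattern_right in the frame of copy_board above 0.0265 m), for 0.2 s.
At the end, for the whole second after the job is handed in: Both ends of the pattern's straight edge are within 3.5 mm of the stop strip's face, the pattern lies flat (within 0.05 rad) and still on the board, and the released clip presses on it (joint 0.10 to 0.185) (x of each of pattern_left, pattern_right in the frame of copy_board above 0.0265 m and value of joint clip between 0.1 and 0.185 rad and contact force between clip and pattern above 1 N and angle between pattern's own z axis and vertical below 0.05 rad and linear speed of pattern below 0.01 m/s); the robot touches nothing.
It fails at once if the pattern is picked up, carried or tipped (z of pattern in the frame of copy_board above 0.026 m or angle between pattern's own z axis and vertical above 0.25 rad).
It fails at once if another thing on the bench is disturbed (distance of any of spare_pattern, spindle, chuck_key, wax_tin from where it was at the start of the episode above 0.02 m).
It also fails if it takes over 48 s, if anything falls off the work surface, if the arm or the gripper's body presses on something with over 40 N, if the wrist force passes 120 N, or if a joint passes its speed limit or range.

## Working session

There is one attempt and no reset: what is moved stays moved. The work goes in short steps, Python scripts to look and compute and a tool call to move; the robot and the scene stay as the last step left them, time stands still between calls to the robot, and variables do not carry over. Pictures are saved under pics/ and viewed, at most 10 in all, crops included, and the job is handed in when it is done.

Besides the shell and the picture viewer there is one more tool, called after "Request:" as name([rows], argument=value, ...), one row to a line, values as JSON. jog_arm: Moves the arm, as the interface text tells. Shifts and turns lie within -1 to 1; 1 stands for 0.25 m of shift or 180 degrees of turn. Its arguments: {"type":"object","properties":{"increments":{"type":"array"},"force":{"type":"number"}},"required":["increments"]}

```bash
mkdir -p pics; cat > h.py <<'E'
import numpy as np, cv2
from scipy.spatial.transform import Rotation as R
from workcell import env,cams,ticket,spotter
def q2R(q): return R.from_quat([q[1],q[2],q[3],q[0]]).as_matrix()
def cam(n): return cams.read_camera(n)
def att(c):
    a=np.array(c["attitude"],float); return a if a.shape==(3,3) else q2R(a)
def ray(c,uv):
    d=np.array([(uv[0]-c["cx"])/c["fx"],(uv[1]-c["cy"])/c["fy"]]);s=d.copy()
    for _ in range(20): s=d/(1+c["k1"]*(s@s))
    return att(c)@np.array([s[0],s[1],1.])
def onz(c,uv,z):
    r=ray(c,uv);p=np.array(c["xyz"]);return p+r*(z-p[2])/r[2]
def proj(c,P):
    v=att(c).T@(np.array(P)-np.array(c["xyz"]));s=v[:2]/v[2];s=s*(1+c["k1"]*(s@s))
    return np.array([c["fx"]*s[0]+c["cx"],c["fy"]*s[1]+c["cy"]])
def save(c,f,crop=None,k=1):
    im=c["pixels"][:,:,::-1]
    if crop: im=im[crop[1]:crop[3],crop[0]:crop[2]]
    cv2.imwrite(f,cv2.resize(np.ascontiguousarray(im),None,fx=k,fy=k,interpolation=cv2.INTER_CUBIC))
E
python3 - <<'E'
from h import *
np.set_printoptions(precision=4,suppress=True)
H=dict(stop_mid=.018,clip_hinge=.021,clip_lever=.031,clip_nose=.022,pattern_left=.018,pattern_right=.018,pattern=.018,copy_board=0,spare_pattern=0,spindle=0,chuck_key=0,wax_tin=0)
ims=[]
for n in("scene","top"):
    c=cam(n);print(n,c["xyz"],c["attitude"],c["fx"],c["k1"]);ims.append(c["pixels"])
    save(c,f"pics/{n}0.png",k=1.4)
    for t,z in H.items():
        for d in spotter.landmark_of(t,n)[:4]: print(t,np.array(d["uv"]),round(d["conf"],2),onz(c,d["uv"],z))
print(env.get_state())
E
```

```text
scene [1.086  0.5588 1.2889] [-0.1077  0.3946  0.8776 -0.2499] 512.1653268758131 -0.1830415207529772
stop_mid [229.  200.7] 0.61 [ 0.5733 -0.1198  0.018 ]
stop_mid [280.8 222.7] 0.35 [0.5281 0.0465 0.018 ]
clip_hinge [226.2 201.9] 0.97 [ 0.583  -0.1214  0.021 ]
clip_lever [222.6 207.4] 0.72 [ 0.6076 -0.1104  0.031 ]
clip_nose [230.2 198.1] 0.72 [ 0.566  -0.1215  0.022 ]
pattern_left [303.5 237.6] 0.75 [0.5222 0.1276 0.018 ]
pattern_left [255.8 202. ] 0.72 [ 0.5239 -0.0566  0.018 ]
pattern_left [214.6 185.1] 0.7 [ 0.5621 -0.1929  0.018 ]
pattern_left [175.9 277.3] 0.68 [ 0.849  -0.0531  0.018 ]
pattern_right [173.5 224.1] 0.94 [ 0.7387 -0.1846  0.018 ]
pattern_right [246.  124.3] 0.86 [ 0.3222 -0.291   0.018 ]
pattern_right [218.  188.4] 0.78 [ 0.5638 -0.1763  0.018 ]
pattern_right [352.8 237.5] 0.69 [0.4292 0.2328 0.018 ]
pattern [238.2 191.5] 0.88 [ 0.5314 -0.1223  0.018 ]
pattern [175.6 247.8] 0.6 [ 0.7873 -0.1218  0.018 ]
pattern [326.9 242.5] 0.55 [0.4906 0.1875 0.018 ]
copy_board [232.5 197.6] 0.97 [ 0.551  -0.1293  0.    ]
spare_pattern [250.5 164.2] 0.79 [ 0.4231 -0.1757  0.  
[... 1497 characters left out ...]
ern [392.2 154.9] 0.21 [ 0.6703 -0.2868  0.    ]
spindle [266.  207.6] 0.63 [0.5213 0.0405 0.    ]
chuck_key [398.2 203.8] 0.9 [ 0.5414 -0.3021  0.    ]
wax_tin [393.3 152.8] 0.83 [ 0.676  -0.2898  0.    ]
{'clock': 1.3, 'joint_pos': array([-1.4486,  0.3132,  0.0461,  1.3036,  0.    ,  1.4312]), 'qvel': array([ 0.0017,  0.0005,  0.0004, -0.0007,  0.0007, -0.0005]), 'tau': array([ -0.0004, -48.0466,  29.8814,   0.0004,  -0.0003,  -0.    ]), 'tcp_pos': array([ 0.1488, -0.5554,  0.2313]), 'orientation': array([0.0001, 0.9914, 0.1305, 0.    ]), 'wrist_force': array([ 0.0541, -0.5427,  0.4983]), 'ft_torque': array([ 0.0179,  0.0171, -0.0412]), 'grip_force': 0.0, 'finger_gap': 0.08538260005611063}
```

```bash
ls pics
```

```text
scene0.png
top0.png
```

View both.

View pics/top0.png

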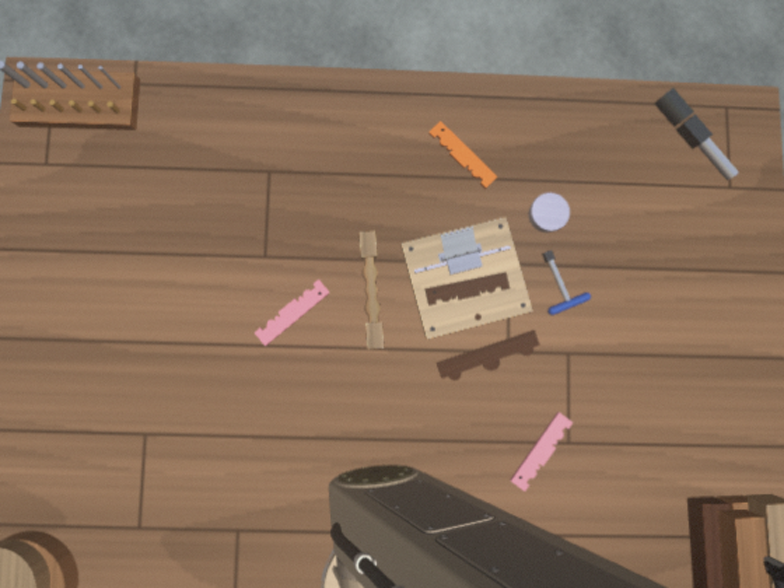

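```bash
python3 -c "
import cv2;a=cv2.imread('pics/top0.png');cv2.imwrite('pics/topc.png',cv2.resize(a[180:400,380:580],None,fx=2.7,fy=2.7,interpolation=cv2.INTER_CUBIC))"
```

```text
(no output)
```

View pics/topc.png

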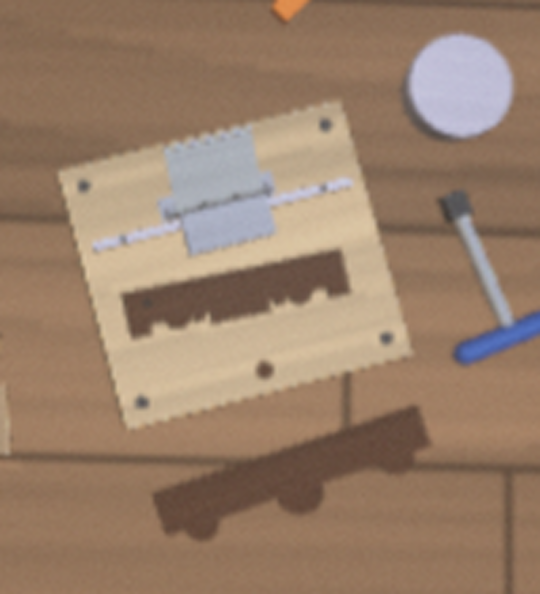

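```bash
python3 - <<'E'
from h import *
np.set_printoptions(precision=4,suppress=True)
c=cam("top"); s=cam("scene")
o=lambda p:(380/1.4+p[0]/2.7/1.4,180/1.4+p[1]/2.7/1.4)
B=np.array([onz(c,o(p),.018) for p in[(58,172),(340,100),(412,353),(127,428)]])
print("board corners\n",B, [np.linalg.norm(B[i]-B[i-1]) for i in range(4)])
ctr=B.mean(0); ey=(B[0]-B[1]+B[3]-B[2])[:2]; ex=(B[0]-B[3]+B[1]-B[2])[:2]
yaw=np.arctan2(*(ex/np.linalg.norm(ex)+np.array([ey[1],-ey[0]])/np.linalg.norm(ey))[::-1]);print("ctr",ctr,"yaw",np.degrees(yaw),[np.degrees(np.arctan2(ex[1],ex[0])),np.degrees(np.arctan2(-ey[0],ey[1]))])
Rz=np.array([[np.cos(yaw),-np.sin(yaw)],[np.sin(yaw),np.cos(yaw)]])
def tb(P): return Rz.T@(P[:2]-ctr[:2])*1000
for n,p,z in[("stopL",(93,246),.025),("stopR",(352,182),.025),("patL",(122,294),.026),("patR",(345,250),.026),("flatL",(208,319),.026),("flatR",(272,303),.026),("backL",(132,338),.026),("backR",(349,293),.026)]:print(n,tb(onz(c,o(p),z)))
# segmentation of pattern in both cams
for k,im in(("top",c),("scene",s)):
  for d in spotter.cut_out("pattern",k)[:6]:
    m=d["region"]; P=tb(onz(im,d["uv"],.026)); col=im["pixels"][m].mean(0)
    if abs(P[0])<60 and abs(P[1])<60:
      r=cv2.minAreaRect(np.array([tb(onz(im,(u,v),.026)) for v,u in np.argwhere(m)],np.float32)); print(k,d["conf"],P,col,r, cv2.boxPoints(r).round(1).tolist())
    else: print(k,"other",P,col)
for t in("stop_mid","clip_hinge","clip_nose","clip_lever"):
  d=spotter.landmark_of(t,"scene"); z=dict(stop_mid=.018,clip_hinge=.021,clip_nose=.022,clip_lever=.031)[t]
  if d: print(t,tb(onz(s,d[0]["uv"],z)))
  d=spotter.landmark_of(t,"top")
  if d: print(t,tb(onz(c,d[0]["uv"],z)))
save(s,"pics/scc.png",(165,140,315,250),5)
E
```

```text
board corners
 [[ 0.6068 -0.0097  0.018 ]
 [ 0.6628 -0.2007  0.018 ]
 [ 0.4917 -0.2501  0.018 ]
 [ 0.4365 -0.0595  0.018 ]] [np.float64(0.17746843223214842), np.float64(0.19908448307272805), np.float64(0.17810675815372984), np.float64(0.1984329740758257)]
ctr [ 0.5494 -0.13    0.018 ] yaw 16.22570570674993 [np.float64(16.206469492039645), np.float64(16.244941921460217)]
stopL [33.5414 90.4581]
stopR [ 31.9182 -89.8443]
patL [-2.3727 80.2183]
patR [-11.2899 -72.2498]
flatL [-32.7887  29.1889]
flatR [-33.2373 -15.0504]
backL [-32.2639  81.4201]
backR [-39.7484 -66.8924]
top 0.97 [-20.4392   8.8961] [112.9588  90.0535  75.1084] ((-21.138843536376953, 7.0227508544921875), (151.60276794433594, 33.23104476928711), 87.0303955078125) [[-41.70000076293945, -67.80000305175781], [-8.5, -69.5], [-0.6000000238418579, 81.9000015258789], [-33.79999923706055, 83.5999984741211]]
top other [223.3867 -49.3941] [206.2037 130.9928  75.0014]
top other [-334.0788  -39.4021] [213.9783 154.2733 167.3004]
top other [ 13.0773 325.3336] [215.7483 151.8112 164.8509]
scene 0.77 [-14.3263  15.9878] [89.9436 58.363
[... 275 characters left out ...]
19]]
scene other [237.9596 -49.0824] [225.59  124.23    1.128]
scene other [ 26.9186 322.4592] [219.5026 126.7504 137.9312]
scene other [-299.8726  -37.5527] [214.4492 120.5282 132.4633]
scene 0.21 [14.3328 15.7501] [189.0099 167.2682 121.1879] ((8.547508239746094, 6.368743896484375), (205.1129608154297, 186.93475341796875), 89.83197021484375) [[-85.19999694824219, -95.9000015258789], [101.69999694824219, -96.5], [102.30000305175781, 108.69999694824219], [-84.5999984741211, 109.19999694824219]]
stop_mid [30.8446 -4.2593]
stop_mid [ -44.5621 -162.353 ]
clip_hinge [26.3669 -2.6351]
clip_nose [16.5679  6.4012]
clip_nose [18.9377  1.9728]
clip_lever [57.6475  3.8921]
clip_lever [57.0634  3.2162]
```

View pics/scc.png

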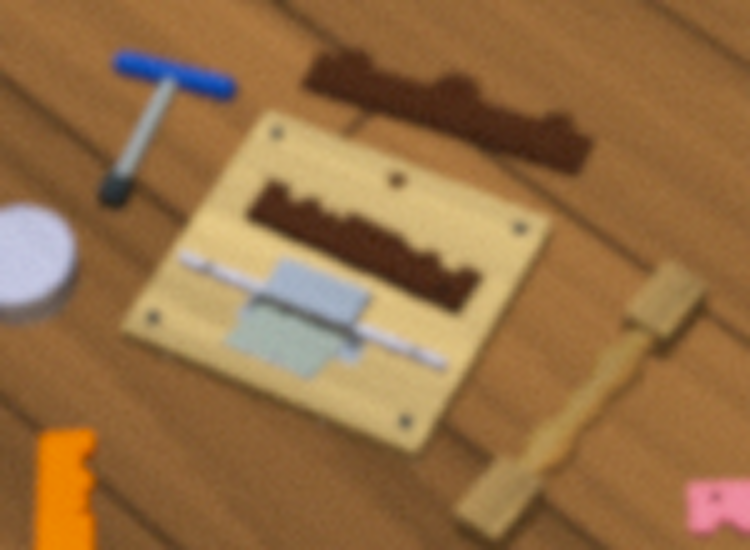

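The wanted pattern is the dark brown one on the board, top px (333,203), board x≈−21 mm, turned about −3°. Other candidates are the large dark spare at (349,253), orange at (329,110), and pink at (212,223) and (386,320). In the close crop, the beaded edge faces away from the clip, which matches the description. My plan is to pre-push with the gripper shut, since a gap of 85 mm is too tight to span both at first, then press and push.

Request:
jog_arm([
  [[0.0966, -0.0695, 0, 0, 0, 0, 255], [0.0966, -0.0695, 0, 0, 0, 0, 255], [0.0966, -0.0695, 0, 0, 0, 0, 255], [0.0966, -0.0695, 0, 0, 0, 0, 255], [0.0966, -0.0695, 0, 0, 0, 0, 255], [0.0966, -0.0695, 0, 0, 0, 0, 255], [0.0966, -0.0695, 0, 0, 0, 0, 255], [0.0966, -0.0695, 0, 0, 0, 0, 255], [0.0966, -0.0695, 0, 0, 0, 0, 255], [0.0966, -0.0695, 0, 0, 0, 0, 255], [0.0966, -0.0695, 0, 0, 0, 0, 255], [0.0966, -0.0695, 0, 0, 0, 0, 255], [0.0966, -0.0695, 0, 0, 0, 0, 255], [0.0966, -0.0695, 0, 0, 0, 0, 255], [0.0966, -0.0695, 0, 0, 0, 0, 255], [0.0966, -0.0695, 0, 0, 0, 0, 255], [0.0966, -0.0695, 0, 0, 0, 0, 255], [0.0966, -0.0695, 0, 0, 0, 0, 255]],
], force=30)

```text
clock: 3.7
tcp_pos: [0.4885, -0.1398, 0.2314]
orientation: [0.0, 0.991, 0.131, 0.0]
wrist_force: [0.9, 0.1, -0.3]
finger_gap: -0.0
grip_force: 0.0
```

Request:
jog_arm([
  [[0, 0, 0.04, 0, 0, -0.0461, 255], [0, 0, 0.04, 0, 0, -0.0461, 255], [0, 0, 0.04, 0, 0, -0.0461, 255], [0, 0, 0.04, 0, 0, -0.0461, 255], [0, 0, 0.04, 0, 0, -0.0461, 255], [0, 0, 0.04, 0, 0, -0.0461, 255], [0, 0, 0.04, 0, 0, -0.0461, 255], [0, 0, 0.04, 0, 0, -0.0461, 255], [0, 0, 0.04, 0, 0, -0.0461, 255], [0, 0, 0.04, 0, 0, -0.0461, 255], [0, 0, 0.04, 0, 0, -0.0461, 255], [0, 0, 0, 0, 0, 0, 255], [0, 0, 0, 0, 0, 0, 255]],
])

```text
clock: 5.0
tcp_pos: [0.4877, -0.1408, 0.1214]
orientation: [-0.0, 0.601, 0.799, -0.0]
wrist_force: [0.2, 0.3, 0.4]
finger_gap: 0.0002
grip_force: 0.0
```

```bash
cat >> h.py <<'E'
CTR=np.array([.5494,-.1300]);YAW=np.radians(16.226)
def tbw(P):
    c,s=np.cos(YAW),np.sin(YAW);d=np.array(P[:2])-CTR
    return np.array([c*d[0]+s*d[1],-s*d[0]+c*d[1],P[2]-.018])*1000
def rep():
    s=env.get_state();T=q2R(s["orientation"])
    print("t",s["clock"],"tcp board mm",tbw(s["tcp_pos"]).round(2),"ty yaw rel",round(np.degrees(np.arctan2(T[1,1],T[0,1])-YAW),2),"tilt",T[2,:2].round(4),"F",s["wrist_force"].round(2),"M",s["ft_torque"].round(3),"gap",round(s["finger_gap"]*1000,2),"grip",s["grip_force"])
    return s
E
python3 -c "
from h import *
rep()"
```

```text
t 5.0 tcp board mm [-62.26   6.85 103.42] ty yaw rel -0.14 tilt [ 0.0001 -0.0002] F [0.19 0.33 0.35] M [ 0.045 -0.026 -0.001] gap 0.2 grip 0.0
```

Request:
jog_arm([
  [[0, 0, 0.08, 0, 0, 0, 255], [0, 0, 0.08, 0, 0, 0, 255], [0, 0, 0.08, 0, 0, 0, 255], [0, 0, 0.08, 0, 0, 0, 255], [0, 0, 0.04, 0, 0, 0, 255], [0, 0, 0.025, 0, 0, 0, 255], [0, 0, 0.013, 0, 0, 0, 255], [0, 0, 0, 0, 0, 0, 255], [0, 0, 0, 0, 0, 0, 255]],
])

```text
clock: 5.9
tcp_pos: [0.4884, -0.1411, 0.0225]
orientation: [0.001, 0.6, 0.8, 0.0]
wrist_force: [-0.4, 1.1, 0.2]
finger_gap: -0.0
grip_force: 0.0
```

Request:
jog_arm([
  [[0, 0.012, 0, 0, 0, 0, 255], [0, 0.012, 0, 0, 0, 0, 255], [0, 0.012, 0, 0, 0, 0, 255], [0, 0.012, 0, 0, 0, 0, 255], [0, 0.012, 0, 0, 0, 0, 255], [0, 0.012, 0, 0, 0, 0, 255], [0, 0, 0, 0, 0, 0, 255]],
])

```text
clock: 6.6
tcp_pos: [0.5055, -0.1358, 0.0218]
orientation: [0.0, 0.6, 0.8, -0.0]
wrist_force: [-0.7, -0.5, 0.2]
finger_gap: 0.0002
grip_force: 0.0
```

```bash
python3 -c "
from h import *
rep()
s=cam('scene');save(s,'pics/s2.png',(165,120,315,240),5)
for z in (.018,.026):
  for d in spotter.landmark_of('pattern_left','scene')[:3]+spotter.landmark_of('pattern_right','scene')[:4]: print(tbw(onz(s,d['uv'],.018)).round(1))
"
```

```text
t 6.6 tcp board mm [-43.75   6.72   3.78] ty yaw rel 0.07 tilt [-0.0003  0.0002] F [-0.68 -0.48  0.23] M [ 0.026 -0.     0.029] gap 0.2 grip 0.0
[ 42.1 254.5   0. ]
[ 2.3 84.1  0. ]
[-365.1   24.5    0. ]
[ 170.6 -100.7    0. ]
[-257.1  -89.4    0. ]
[ -1.5 -68.7   0. ]
[-19.3 380.8   0. ]
[ 42.1 254.5   0. ]
[ 2.3 84.1  0. ]
[-365.1   24.5    0. ]
[ 170.6 -100.7    0. ]
[-257.1  -89.4    0. ]
[ -1.5 -68.7   0. ]
[-19.3 380.8   0. ]
```

View pics/s2.png

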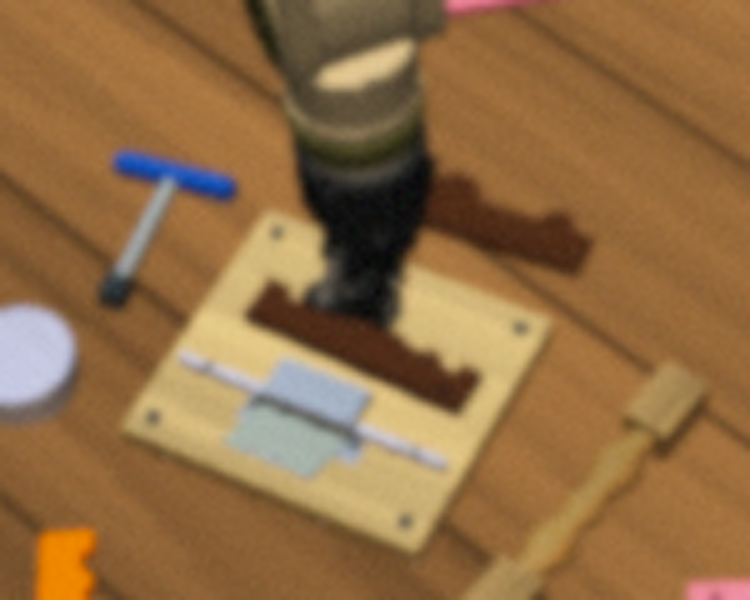

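The pattern hasn't moved from its first position: left corner at (462,412) and right at (248,315) in the crop. The finger is right at its back edge, so the fingertips are thinner than I assumed. I'll push further.

Request:
jog_arm([
  [[0, 0.012, 0, 0, 0, 0, 255], [0, 0.012, 0, 0, 0, 0, 255], [0, 0.012, 0, 0, 0, 0, 255], [0, 0.004, 0, 0, 0, 0, 255], [0, 0, 0, 0, 0, 0, 255]],
])

```text
clock: 7.35
tcp_pos: [0.5149, -0.133, 0.0218]
orientation: [0.0, 0.6, 0.8, 0.0]
wrist_force: [0.0, 0.8, -0.1]
finger_gap: 0.0001
grip_force: 0.0
```

```bash
cat >> h.py <<'E'
def pat(names=("scene","top")):
    for n in names:
        c=cam(n)
        for d in spotter.cut_out("pattern",n):
            m=d["region"];P=tbw(onz(c,d["uv"],.026))
            if abs(P[0])<60 and abs(P[1])<60 and c["pixels"][m].mean()<110:
                pts=np.array([tbw(onz(c,(u,v),.026))[:2] for v,u in np.argwhere(m)])
                # leading edge: max x per y bin
                b=[(y,pts[abs(pts[:,1]-y)<3][:,0].max()) for y in range(int(pts[:,1].min())+8,int(pts[:,1].max())-7,4) if (abs(pts[:,1]-y)<3).any()]
                b=np.array(b);k=abs(b[:,1]-np.median(b[:,1]))<8;f=np.polyfit(b[k,0],b[k,1],1)
                print(n,"lead edge x at y=80,-70:",np.polyval(f,[80,-70]).round(1),"y range",pts[:,1].min().round(1),pts[:,1].max().round(1)); break
        for t in("pattern_left","pattern_right"):
            print("  ",t,[tbw(onz(c,d["uv"],.018))[:2].round(1).tolist() for d in spotter.landmark_of(t,n) if abs(tbw(onz(c,d["uv"],.018))[0])<45 and abs(tbw(onz(c,d["uv"],.018))[1])<100])
E
python3 -c "
from h import *
rep();pat()"
```

```text
t 7.35 tcp board mm [-33.93   6.8    3.79] ty yaw rel 0.07 tilt [-0.0002  0.0001] F [ 0.    0.85 -0.05] M [-0.001 -0.007 -0.014] gap 0.14 grip 0.0
scene lead edge x at y=80,-70: [5.9 5.2] y range -66.7 84.1
   pattern_left [[16.9, 80.3]]
   pattern_right [[10.8, -66.3]]
top lead edge x at y=80,-70: [5.8 4.1] y range 12.9 83.0
   pattern_left []
   pattern_right []
```

Request:
jog_arm([
  [[0, -0.012, 0, 0, 0, 0, 255], [0, 0, -0.08, 0, 0, 0, 255], [0, 0, -0.08, 0, 0, 0, 255], [0, 0, -0.04, 0, 0, 0, 0], [0, 0.064, 0, 0, 0, 0, 0], [0, 0.064, 0, 0, 0, 0, 0], [0, 0.0616, 0, 0, 0, 0, 0], [0, 0, 0, 0, 0, 0, 0], [0, 0, 0, 0, 0, 0, 0], [0, 0, 0, 0, 0, 0, 0], [0, 0, 0, 0, 0, 0, 0]],
])

```text
clock: 8.85
tcp_pos: [0.5564, -0.1207, 0.0716]
orientation: [-0.0, 0.6, 0.8, -0.0]
wrist_force: [-0.9, 0.4, 0.7]
finger_gap: 0.0857
grip_force: 0.0
```

```bash
python3 -c "
from h import *
rep();s=cam('scene');save(s,'pics/s3.png',(165,120,315,240),5)
pat(('scene',))"
```

```text
t 8.85 tcp board mm [ 9.34  6.97 53.65] ty yaw rel 0.02 tilt [ 0.0003 -0.0007] F [-0.88  0.37  0.71] M [0.065 0.01  0.022] gap 85.69 grip 0.0
scene lead edge x at y=80,-70: [6.  4.3] y range -24.5 84.6
   pattern_left [[10.2, 78.8]]
   pattern_right [[13.3, 6.2]]
```

View pics/s3.png

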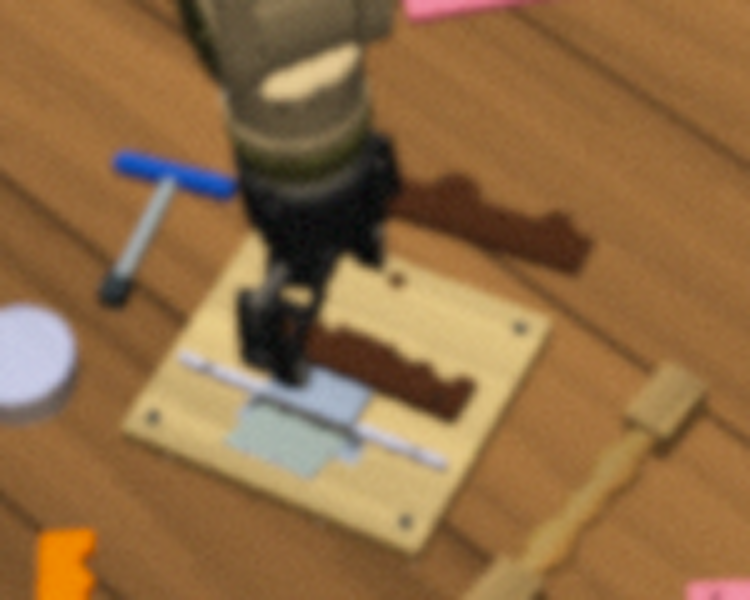

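Finger A's tip shows at crop (290,382), high above the clip, and the pattern's left corner is at (462,418). I'll check the predicted fingertip projection.

```bash
python3 -c "
from h import *
s=cam('scene');t=env.get_state();T=q2R(t['orientation']);p=t['tcp_pos']
for b,l in((.0427,'in'),(.050,'mid'),(.057,'out')):
  for x in(-.011,.011):
    for dz in(-.013,-.009): print(l,x,dz,((proj(s,p+T@np.array([x,b,dz]))-[165,120])*5).round())
"
```

```text
in -0.011 -0.013 [275. 370.]
in -0.011 -0.009 [276. 374.]
in 0.011 -0.013 [309. 384.]
in 0.011 -0.009 [309. 388.]
mid -0.011 -0.013 [269. 380.]
mid -0.011 -0.009 [270. 384.]
mid 0.011 -0.013 [303. 394.]
mid 0.011 -0.009 [303. 398.]
out -0.011 -0.013 [263. 389.]
out -0.011 -0.009 [264. 393.]
out 0.011 -0.013 [297. 403.]
out 0.011 -0.009 [297. 407.]
```

Request:
jog_arm([
  [[0, 0, 0.06, 0, 0, 0, 0], [0, 0, 0.06, 0, 0, 0, 0], [0, 0, 0.06, 0, 0, 0, 0], [0, 0, 0.02, 0, 0, 0, 0], [0, 0, 0, 0, 0, 0, 0], [0, 0, 0, 0, 0, 0, 0]],
])

```text
clock: 9.75
tcp_pos: [0.5576, -0.1207, 0.0223]
orientation: [0.0, 0.6, 0.8, 0.0]
wrist_force: [0.9, -0.2, 0.9]
finger_gap: 0.0857
grip_force: 0.0
```

Request:
jog_arm([
  [[0, 0, 0.012, 0, 0, 0, 0], [0, 0, 0.012, 0, 0, 0, 0], [0, 0, 0, 0, 0, 0, 0], [0, 0, 0, 0, 0, 0, 0]],
])

```text
clock: 10.15
tcp_pos: [0.5579, -0.1208, 0.0165]
orientation: [0.001, 0.6, 0.8, 0.0]
wrist_force: [-0.4, 0.5, 3.6]
finger_gap: 0.0855
grip_force: 1.8
```

```bash
python3 -c "
from h import *
rep()"
```

```text
t 10.15 tcp board mm [10.72  6.43 -1.47] ty yaw rel 0.05 tilt [-0.001   0.0012] F [-0.41  0.55  3.58] M [ 0.057 -0.159  0.027] gap 85.46 grip 1.7911516586900689
```

Request:
jog_arm([
  [[0, 0, 0.008, 0, 0, 0, 0], [0, 0, 0.008, 0, 0, 0, 0], [0, 0, 0.006, 0, 0, 0, 0], [0, 0, 0, 0, 0, 0, 0], [0, 0, 0, 0, 0, 0, 0]],
])

```text
clock: 10.65
tcp_pos: [0.5594, -0.1205, 0.012]
orientation: [0.002, 0.6, 0.8, 0.001]
wrist_force: [0.3, 2.0, 8.4]
finger_gap: 0.0852
grip_force: 4.3
```

```bash
python3 -c "
from h import *
rep()"
```

```text
t 10.65 tcp board mm [12.26  6.31 -6.01] ty yaw rel 0.09 tilt [-0.0013  0.0044] F [0.3  2.04 8.44] M [ 0.513 -0.568  0.075] gap 85.22 grip 4.261921903816983
```

Request:
jog_arm([
  [[0, 0, 0.008, 0, 0, 0, 0], [0, 0, 0.006, 0, 0, 0, 0], [0, 0, 0, 0, 0, 0, 0], [0, 0, 0, 0, 0, 0, 0]],
])

```text
clock: 11.05
tcp_pos: [0.5599, -0.1204, 0.009]
orientation: [0.002, 0.599, 0.8, 0.002]
wrist_force: [1.1, 3.0, 10.9]
finger_gap: 0.0853
grip_force: 5.5
```

```bash
python3 -c "
from h import *
rep();s=cam('scene');save(s,'pics/s4.png',(185,140,285,220),8);print(proj(s,[*(CTR+.012*np.array([.96,.279])),.022]),proj(s,[*(CTR+.012*np.array([.96,.279])),.033]))
pat(('scene',))"
```

```text
t 11.05 tcp board mm [12.79  6.29 -9.04] ty yaw rel 0.11 tilt [-0.0014  0.0056] F [ 1.13  3.02 10.9 ] M [ 0.712 -0.639  0.129] gap 85.32 grip 5.4764895408879966
[230.15419007 196.08489206] [229.81312219 194.02274533]
scene lead edge x at y=80,-70: [8.3 4.2] y range -67.6 84.6
   pattern_left [[10.9, 73.9]]
   pattern_right [[8.1, -57.0]]
```

View pics/s4.png

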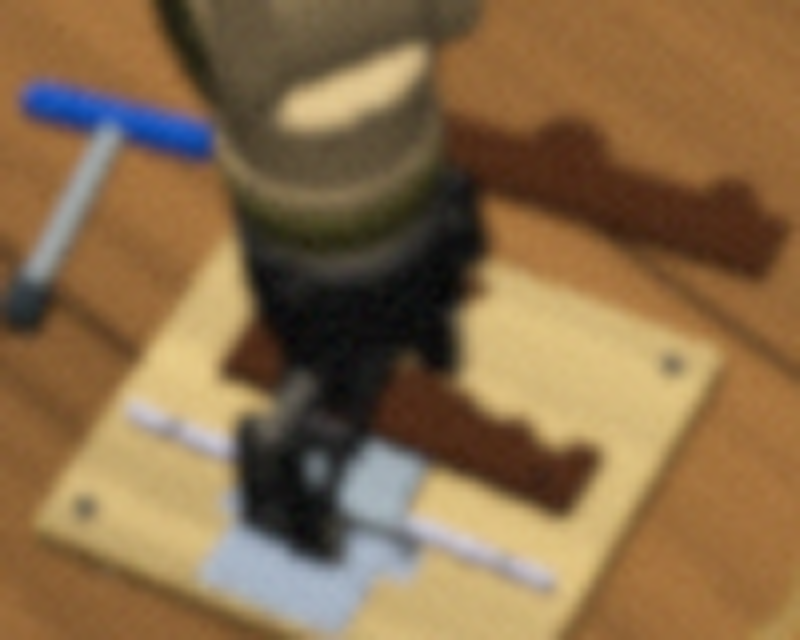

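The lever is now pressed level: its plate shades like the top plate, around (290,590). The fingertip is about 4 mm above the board and Fz is about 11 N, so the joint is near 0.4. Now I'll push in stages, closing the gap a little as I go.

Request:
jog_arm([
  [[0, 0.0064, -0.0014, 0, 0, 0, 4], [0, 0.0064, -0.0014, 0, 0, 0, 8], [0, 0.0064, -0.0014, 0, 0, 0, 13], [0, 0.0064, -0.0014, 0, 0, 0, 17], [0, 0, 0, 0, 0, 0, 17]],
])

```text
clock: 11.8
tcp_pos: [0.5629, -0.1194, 0.01]
orientation: [0.0, 0.6, 0.8, -0.001]
wrist_force: [-7.8, -1.2, 15.2]
finger_gap: 0.0801
grip_force: 7.5
```

```bash
python3 -c "
from h import *
rep()"
```

```text
t 11.8 tcp board mm [15.95  6.38 -8.02] ty yaw rel 0.03 tilt [-0.0016 -0.0008] F [-7.82 -1.16 15.15] M [-0.083  0.851  0.01 ] gap 80.09 grip 7.528201442328282
```

Request:
jog_arm([
  [[0, 0.0045, -0.001, 0, 0, 0, 22], [0, 0.0045, -0.001, 0, 0, 0, 27], [0, 0.0045, -0.001, 0, 0, 0, 31], [0, 0.0045, -0.001, 0, 0, 0, 35], [0, 0, 0, 0, 0, 0, 35]],
])

```text
clock: 12.3
tcp_pos: [0.566, -0.1185, 0.012]
orientation: [-0.0, 0.6, 0.8, -0.002]
wrist_force: [-13.2, -2.2, 25.0]
finger_gap: 0.0738
grip_force: 12.1
```

```bash
python3 -c "
from h import *
rep();s=cam('scene');save(s,'pics/s5.png',(185,140,285,220),8)
pat(('scene',))"
```

```text
t 12.3 tcp board mm [19.14  6.4  -6.05] ty yaw rel 0.0 tilt [-0.002  -0.0028] F [-13.25  -2.22  25.02] M [-0.162  1.831  0.039] gap 73.81 grip 12.082374771125615
scene lead edge x at y=80,-70: [16.4 12.9] y range -68.6 83.0
   pattern_left [[20.0, 78.6], [34.8, 4.0]]
   pattern_right [[17.7, -63.0]]
```

View pics/s5.png

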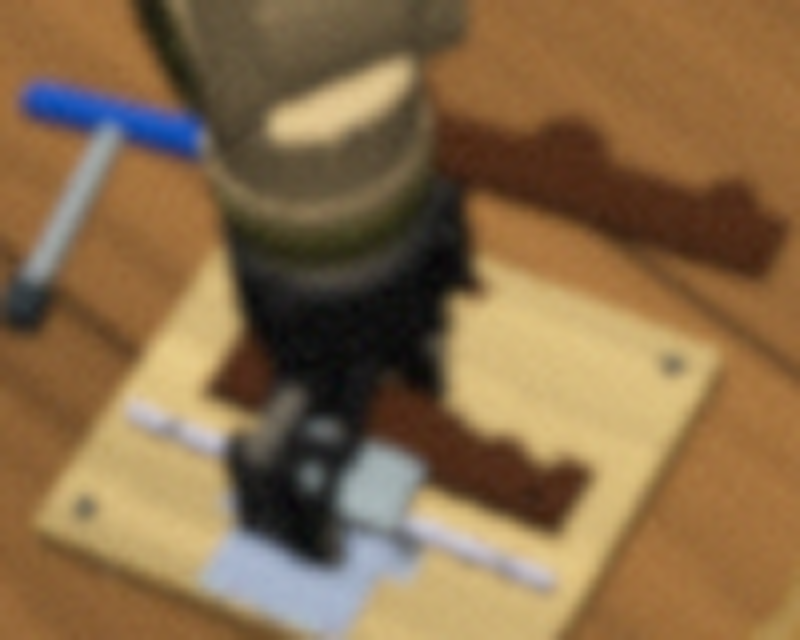

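Pattern edge is passing under the open nose: left corner about (550,530). Fz has risen to 25 N because the lever is at its stop, so the tips drop as the gap closes. I'll raise more per step.

Request:
jog_arm([
  [[0, 0, -0.006, 0, 0, 0, 35], [0, 0.004, -0.0025, 0, 0, 0, 41], [0, 0.004, -0.0025, 0, 0, 0, 47], [0, 0.004, -0.0025, 0, 0, 0, 52], [0, 0, 0, 0, 0, 0, 52]],
])

```text
clock: 13.05
tcp_pos: [0.5698, -0.1174, 0.014]
orientation: [0.0, 0.6, 0.8, -0.001]
wrist_force: [-6.2, -1.1, 12.7]
finger_gap: 0.068
grip_force: 6.0
```

```bash
python3 -c "
from h import *
rep();pat(('scene',))"
```

```text
t 13.05 tcp board mm [23.14  6.34 -4.03] ty yaw rel 0.01 tilt [-0.0016 -0.0014] F [-6.24 -1.08 12.72] M [-0.284  0.878 -0.001] gap 67.96 grip 6.038719743228285
scene lead edge x at y=80,-70: [24.3 21.5] y range -69.5 83.5
   pattern_left [[16.1, 76.2]]
   pattern_right [[25.1, -66.8]]
```

Request:
jog_arm([
  [[0, 0.005, -0.0017, 0, 0, 0, 57], [0, 0.005, -0.0017, 0, 0, 0, 62], [0, 0.005, -0.0017, 0, 0, 0, 67], [0, 0.005, -0.0017, 0, 0, 0, 71], [0, 0, 0, 0, 0, 0, 71]],
])

```text
clock: 13.75
tcp_pos: [0.5747, -0.1161, 0.0155]
orientation: [0.0, 0.6, 0.8, -0.001]
wrist_force: [-7.1, -1.8, 10.9]
finger_gap: 0.0618
grip_force: 5.6
```

```bash
python3 -c "
from h import *
rep();s=cam('scene');save(s,'pics/s6.png',(185,140,285,220),8);pat(('scene','top'))"
```

```text
t 13.75 tcp board mm [28.18  6.31 -2.45] ty yaw rel 0.01 tilt [-0.0016 -0.0014] F [-7.15 -1.78 10.94] M [-0.265  0.865  0.013] gap 61.75 grip 5.558660881652031
scene lead edge x at y=80,-70: [28. 26.] y range -66.8 84.5
   pattern_left [[30.7, 79.4]]
   pattern_right [[34.9, -61.9]]
top lead edge x at y=80,-70: [27.9 31.5] y range 25.5 82.8
   pattern_left [[27.9, 94.8]]
   pattern_right []
```

View pics/s6.png

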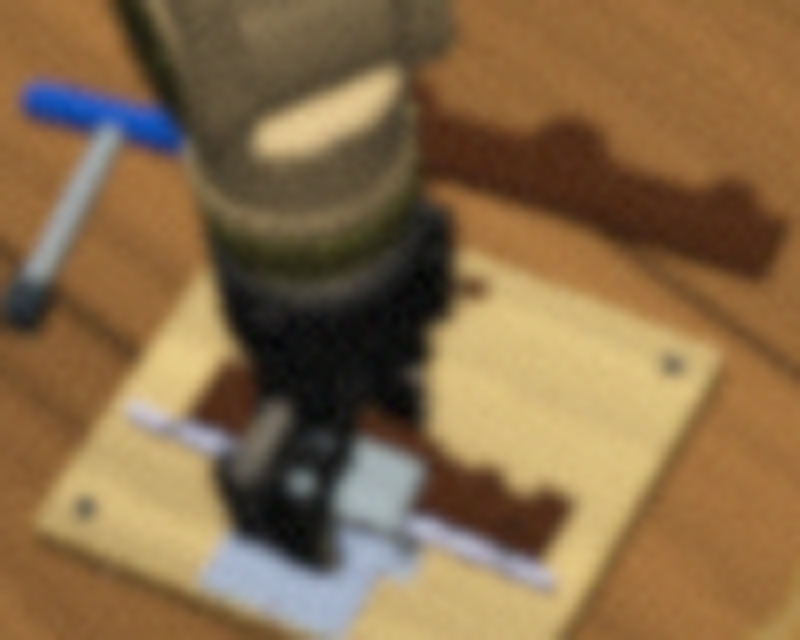

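Left end is about 1–2 mm from the strip (corner about (545,555)). I'll push the last few mm firmly home.

Request:
jog_arm([
  [[0, 0.006, -0.001, 0, 0, 0, 75], [0, 0.006, -0.001, 0, 0, 0, 78], [0, 0.006, -0.001, 0, 0, 0, 81], [0, 0, 0, 0, 0, 0, 81], [0, 0, 0, 0, 0, 0, 81]],
])

```text
clock: 14.7
tcp_pos: [0.5752, -0.1159, 0.0162]
orientation: [-0.002, 0.601, 0.8, -0.004]
wrist_force: [-16.8, -6.7, 19.9]
finger_gap: 0.059
grip_force: 25.1
```

```bash
python3 -c "
from h import *
rep();pat(('scene','top'))"
```

```text
t 14.7 tcp board mm [28.68  6.31 -1.76] ty yaw rel -0.06 tilt [-0.002  -0.0088] F [-16.75  -6.69  19.91] M [-1.141  2.808  0.082] gap 59.0 grip 25.058556430740282
scene lead edge x at y=80,-70: [29.1 29.1] y range -67.7 83.5
   pattern_left [[31.7, 77.3]]
   pattern_right [[35.7, -74.0]]
top lead edge x at y=80,-70: [30.4 28.9] y range 28.0 82.8
   pattern_left [[33.4, 85.5]]
   pattern_right []
```

Request:
jog_arm([
  [[0, -0.004, 0, 0, 0, 0, 74], [0, -0.004, 0, 0, 0, 0, 67], [0, -0.004, 0, 0, 0, 0, 60], [0, 0, 0, 0, 0, 0, 60], [0, 0, 0, 0, 0, 0, 60]],
])

```text
clock: 15.6
tcp_pos: [0.5759, -0.1155, 0.0158]
orientation: [-0.0, 0.6, 0.8, -0.001]
wrist_force: [-5.3, -2.2, 8.4]
finger_gap: 0.0652
grip_force: 4.2
```

```bash
python3 -c "
from h import *
rep();pat(('scene',))"
```

```text
t 15.6 tcp board mm [29.48  6.49 -2.21] ty yaw rel 0.01 tilt [-0.0011 -0.0017] F [-5.25 -2.2   8.38] M [-0.26   0.707 -0.036] gap 65.23 grip 4.163852981873788
scene lead edge x at y=80,-70: [29.  28.4] y range -70.4 84.5
   pattern_left [[32.0, 81.5]]
   pattern_right []
```

Request:
jog_arm([
  [[0, -0.006, 0, 0, 0, 0, 55], [0, -0.008, 0, 0, 0, 0, 50], [0, 0, -0.008, 0, 0, 0, 50], [0, 0, -0.01, 0, 0, 0, 50], [0, 0, -0.01, 0, 0, 0, 50], [0, 0, -0.016, 0, 0, 0, 50], [0, 0, -0.04, 0, 0, 0, 50], [0, 0, -0.12, 0, 0, 0, 50], [0, 0, -0.16, 0, 0, 0, 50], [0, 0, -0.16, 0, 0, 0, 50], [0, 0, 0, 0, 0, 0, 50]],
])

```text
clock: 16.9
tcp_pos: [0.577, -0.1169, 0.1527]
orientation: [0.005, 0.6, 0.8, 0.002]
wrist_force: [0.7, 0.3, 1.4]
finger_gap: 0.0683
grip_force: 0.0
```

Request:
jog_arm([
  [[0, -0.16, -0.1, 0, 0, 0, 50], [0, -0.16, -0.1, 0, 0, 0, 50], [0, -0.16, -0.1, 0, 0, 0, 50], [0, 0, 0, 0, 0, 0, 50], [0, 0, 0, 0, 0, 0, 50]],
])

```text
clock: 17.4
tcp_pos: [0.4583, -0.1499, 0.2218]
orientation: [0.001, 0.6, 0.8, 0.0]
wrist_force: [1.0, -1.0, -0.9]
finger_gap: 0.0685
grip_force: 0.0
```

```bash
python3 -c "
from h import *
rep();pat(('scene','top'));s=cam('scene');save(s,'pics/s7.png',(185,140,285,220),8)"
```

```text
t 17.4 tcp board mm [-93.02   6.37 203.82] ty yaw rel -0.02 tilt [-0.0015  0.0018] F [ 0.96 -1.02 -0.93] M [-0.013 -0.026 -0.012] gap 68.52 grip 0.0
scene lead edge x at y=80,-70: [27.9 27.9] y range -67.7 83.0
   pattern_left [[25.2, 77.3]]
   pattern_right [[32.7, -64.2], [30.9, 80.6]]
top lead edge x at y=80,-70: [29.4 30.7] y range -69.6 82.0
   pattern_left [[29.3, 82.9]]
   pattern_right [[41.4, -65.3], [30.1, -1.3]]
```

View pics/s7.png

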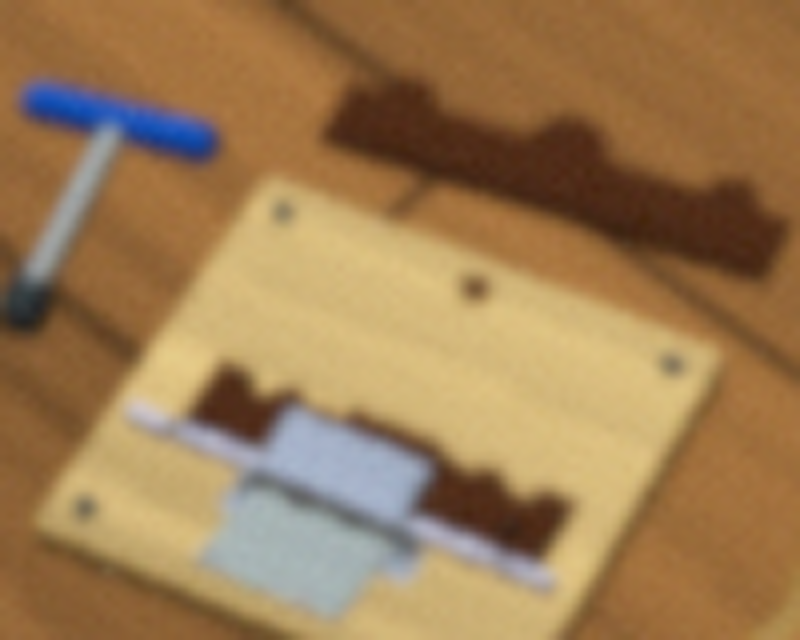

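The pattern's straight edge sits flush along the strip, from (190,425) to (545,558). The clip is shut on it and the arm is clear.

```bash
python3 -c "
from h import *
print(ticket.hand_in())"
```

```text
the job is handed in; nothing more can be done
None
```

I clipped the pattern and handed the job in: the last pictures show its straight edge home along the stop strip, the clip shut on it, the other things unmoved and the arm clear. The hand-in returned no verdict, and the clip angle and its grip on the pattern were judged only from the pictures and wrist forces.

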